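# Lock the galley flap and point-check its latches

### The job

Before we drive off, do the point-and-check on the counter flap: one of its two lever latches has swung open, so push that lever round with your fingertips, without taking it between the fingers, until it is fully home, then point at the middle of its grip from a few centimetres above, touching nothing, and stay there for two seconds. Then point at the grip of the other latch, which is already home, in the same way for two seconds without ever touching it, and finish there, still pointing at it. Leave everything else on the counter where it stands.

Things in the scene. Friction and masses are not known exactly. Their poses are not given: they have to be found in the camera images.
- flap: Counter flap: black steel panel, 280 x 500 x 3 mm, lying on the counter with a thin bright trim. Origin: centre of its underside, x away from the robot, z up. Its two latches stand on it 25 mm inside its near edge, side by side.
- latch_loose: Steel lever latch on the flap's near part. Origin: on the lever's vertical pivot axis, on the flap's top face (3 mm above the counter); z up, home direction = its -x (towards the robot). Foot 40 mm across; catch 32 x 32 mm, 54 to 86 mm from the pivot towards -x, with a stop block (y -22 to -10, top at z 17 mm); +y side open. This is the one found open.
- latch_home: Steel lever latch on the flap's near part. Origin: on the lever's vertical pivot axis, on the flap's top face (3 mm above the counter); z up, home direction = its -x (towards the robot). Foot 40 mm across; catch 32 x 32 mm, 54 to 86 mm from the pivot towards -x, with a stop block (y -22 to -10, top at z 17 mm); +y side open. This one is already home; never to be touched.
- lever_loose (a joint): Angle of the open latch's lever, rad. 0 = fully home against the stop (lever along the latch's -x); grows as the tip swings towards the latch's +y, at most 1.5. No spring: stays where left; dry friction, about 1.6 N at mid-fin. Starts between 0.6 and 1.15.
- lever_home (a joint): Angle of the other latch's lever, rad. 0 = fully home against the stop (lever along the latch's -x); grows as the tip swings towards the latch's +y, at most 1.5. No spring: stays where left; dry friction, about 1.6 N at mid-fin. Starts at 0.
- fin_loose (a point): Open latch's lever: mid top edge of its upright grip fin, 73 mm from the pivot, 43 mm above the flap. Fin 56 mm long (45 to 101 mm from the pivot), 9 mm thick, 15 to 43 mm above the flap, on a flat bar 16 mm wide. x runs along the lever from tip to pivot, y across the fin to the opening side, z up.
- fin_home (a point): Home latch's lever: mid top edge of its upright grip fin, 73 mm from the pivot, 43 mm above the flap. Fin 56 mm long (45 to 101 mm from the pivot), 9 mm thick, 15 to 43 mm above the flap, on a flat bar 16 mm wide. x runs along the lever from tip to pivot, y across the fin to the opening side, z up.
- tumbler: Clear glass tumbler, 72 mm across, 90 mm high, on the flap behind the latches. Origin: centre of its underside.
- plate: Blue enamel plate, 170 mm across, 18 mm high, on the flap behind the latches. Origin: centre of its underside.
- shaker: Steel salt shaker, 42 mm across, 70 mm high, on the flap behind the latches. Origin: centre of its underside.
- canister: Green plastic canister with twist cap, 90 mm across, 130 mm high, on the counter left of the flap. Origin: centre of its underside.
- mug: White mug, 82 mm across without its handle, 88 mm high, left of the flap. Origin: centre of its underside.
- spoon_rest: Bamboo spoon rest, a shallow tray 200 x 85 x 18 mm, right of the flap. Origin: centre of its underside.
- spoon: Bamboo spoon, 200 mm long, lying right of the flap. Origin: under its middle.
Not all that is in view belongs to the job. What is shaped like the latch_loose but blue or yellow is not meant.

How it is judged:
By the outcome, as a careful person would: the job done as asked, in the order asked, and still so for the second after the job is handed in, with the robot touching nothing.
It also fails if it takes over 64 s, if anything falls off the work surface, if the arm or the gripper's body presses on something with over 40 N, if the wrist force passes 120 N, or if a joint passes its speed limit or range.

### The arm

A 7-joint arm with a two-finger parallel gripper is mounted at the origin on the work surface. World frame = base frame: x ahead of the robot, y to its left, z up, the work surface at z = 0. Lengths are in mm, angles in rad, forces in N, time in s.
With the tool pointing down it reaches from about 425 to 950 mm from the base axis. Payload 16.7 kg.
Tool frame: the origin (TCP) lies at the very end of the fingers, on their centre line; the grasp point (between the pads) lies 19 mm behind it (bot.grip_depth is the z of the grasp point in the tool frame, in mm); z points along the fingers, y is the line along which they close (so a half turn about z gives the same grasp; the last joint's range is limited). The gripper opens to 94 mm and grips with 3 to 60 N. Pads are 16 mm wide; open, the fingers measure 119 mm over their backs; the gripper's body (75 mm by 177 mm) begins 78 mm behind the grasp point.
Start: joints at [0.969, 0.426, 0.074, 1.606, -0.034, 1.111, -0.067], TCP at [295.267, -606.953, 205.467] pointing down, gripper open.
Joint ranges: [-2.85, 2.85], [-0.5, 2.14], [-1.23, 1.37], [0.21, 2.46], [-1.02, 4.16], [0.16, 2.05], [-2.73, 2.73]. Speed limits (rad/s): [1.89, 1.89, 2.39, 2.39, 3.01, 3.01, 3.01].

### API

Orientations are given as [roll, pitch, yaw] about the fixed x, y, z axes, in that order (R = Rz(yaw) Ry(pitch) Rx(roll)).
In Python, from rig import bot gives the robot as it stands.
- The arm moves only by the tool play_rows, never from a script. Its argument "steps" is a list of rows, each an object of numbers: "x", "y", "z": the shift along the tool's x, y, z in mm; "twist": the turn about the tool's z in rad; "claw": the finger opening in mm, from 0 to 94. In form: [{"x": .., "y": .., "z": .., "twist": .., "claw": ..}, ...]. A call has 1 to 10 rows; each row is the pose to reach, as a shift and turn from the pose commanded when the call began, along the tool's axes at that moment; what a row does not reach only later rows make up. A row lasts 1/8 s, in which the tool goes at most 62.5 mm and 10.7 degrees, less where a joint would pass 70% of its speed; a pose out of reach is approached as far as the arm can. A call with a gripper value outside its range is refused whole. The fingers move at their own pace and stop on an object; "newtons" is the grip in N (left out, the last holds). Time passes only in rows, so rows that repeat a pose let the fingers close. It gives the time, the measured TCP pose, the force, the opening and the grip force at its end, in the units of the state.
- bot.get_obs(): the state, without advancing time (a new reading comes with each control period).
- bot.capture(name): name is "scene" or "top" or "wrist"; returns a dict with "color" (420x560x3 uint8, red, green, blue), "K" (3x3 intrinsics, pixels), "camera_from_world" (4x4, takes a point from world to camera coordinates). Camera axes: x right, y down, z forward; pixel columns grow to the right and rows downward; lengths in mm; the calibration is good to about 2 mm. A picture is of the moment at which its call begins. There is no depth.
- bot.close_job(): hands the job in; it is judged then, once.
Trained networks look in a picture, given as the dict that the camera call returned (one of the last four; its "shot" number tells which), for a name from the list of things; names that differ only in an ending like _2 or _b are one class to them, and where a whole thing is asked for, a point or a joint stands for the part that bears it (a point fixed in the world has none). Each returns a list of dicts, best first, with "confidence" (0 to 1); they miss things now and then, are a little off and sometimes report something else, mostly with a low value. They report only what shows in the picture. A call takes as long as a camera call. They do not tell look-alikes from the thing itself.
- bot.search_frame(picture, label): "rect" ([left, top, right, bottom] in pixels, round what is visible of it).
- bot.spot_point(picture, label): "xy" ([column, row] in pixels: a listed point, or the origin of a listed thing).
The state is a dict: "time": time; "q": joint angles; "joint_velocities": joint speeds; "joint_torque": joint torques, N m; "position": TCP position; "tcp_rot": TCP orientation; "force": force on the tool from outside, world axes, zero at the start; "wrist_torque": the same for the moment, N m; "width": finger opening in mm; "grasp_force": force on a finger pad.
Only numpy, scipy, OpenCV 4.12 (cv2) and the standard library are available. Lean on these libraries where they do the work, as an engineer would, in place of code of your own. Each camera call takes 0.05 s, during which the arm holds its last target. There are 200 camera calls.

## Working session

There is one attempt and no reset: what is moved stays moved. The work goes in short steps, Python scripts to look and compute and a tool call to move; the robot and the scene stay as the last step left them, time stands still between calls to the robot, and variables do not carry over. Pictures are saved under pics/ and viewed, at most 10 in all, crops included, and the job is handed in when it is done.

Besides the shell and the picture viewer there is one more tool, called by a JSON object that holds its "method" and its "body". play_rows: Moves the arm, as the interface text tells. Its arguments: {"type":"object","properties":{"steps":{"type":"array"},"newtons":{"type":"number"}},"required":["steps"]}

```bash
mkdir -p pics; cat > h.py <<'E'
import numpy as np, cv2
from rig import bot
from scipy.spatial.transform import Rotation as R
def save(p,n): cv2.imwrite('pics/'+n,p['color'][:,:,::-1])
def onz(p,xy,z):
    T=np.array(p['camera_from_world']);K=np.array(p['K'])
    d=T[:3,:3].T@np.linalg.inv(K)@np.array([xy[0],xy[1],1.]);c=-T[:3,:3].T@T[:3,3]
    return c+d*(z-c[2])/d[2]
def proj(p,X):
    T=np.array(p['camera_from_world']);v=np.array(p['K'])@(T[:3,:3]@np.array(X)+T[:3,3]);return v[:2]/v[2]
E
python3 - <<'E'
from h import *
o=bot.get_obs();print(o['time'],o['position'],o['tcp_rot'],o['width'])
for n in ('top','scene'):
    p=bot.capture(n);save(p,n+'1.png')
    for l,z in (('latch_loose',3),('latch_home',3),('fin_loose',46),('fin_home',46)):
        for r in bot.spot_point(p,l)[:4]: print(n,l,np.round(r['xy']),round(r['confidence'],2),np.round(onz(p,r['xy'],z)))
E
```

```text
0.0 [ 295.10084275 -606.59317293  204.78751361] [-3.14034701e+00  8.01052677e-05  4.52785332e-01] 93.85191001003913
top latch_loose [198. 242.] 0.97 [454. 223.   3.]
top latch_loose [326. 239.] 0.86 [ 470. -147.    3.]
top latch_loose [261. 227.] 0.7 [502.  42.   3.]
top latch_loose [218. 194.] 0.56 [595. 171.   3.]
top latch_home [300. 195.] 0.72 [598. -70.   3.]
top fin_loose [201. 207.] 0.83 [548. 213.  46.]
top fin_loose [256. 253.] 0.77 [422.  51.  46.]
top fin_loose [326. 263.] 0.75 [ 397. -142.   46.]
top fin_loose [177. 318.] 0.71 [242. 261.  46.]
top fin_home [298. 212.] 0.71 [542. -64.  46.]
scene latch_loose [358. 244.] 0.88 [471. 230.   3.]
scene latch_loose [390. 216.] 0.84 [302. 262.   3.]
scene latch_loose [252. 202.] 0.84 [ 469. -138.    3.]
scene latch_loose [294. 225.] 0.83 [494.  37.   3.]
scene latch_home [243. 236.] 0.82 [619. -61.   3.]
scene latch_home [408. 317.] 0.17 [639. 434.   3.]
scene fin_loose [369. 219.] 0.81 [403. 231.  46.]
scene fin_loose [309. 204.] 0.73 [435.  52.  46.]
scene fin_loose [404. 194.] 0.68 [234. 272.  46.]
scene fin_loose [338. 247.] 0.65 [556. 209.  46.]
scene fin_home [207. 271.] 0.73 [808. -28.  46.]
scene fin_home [258. 207.] 0.6 [528. -71.  46.]
```

View pics/top1.png

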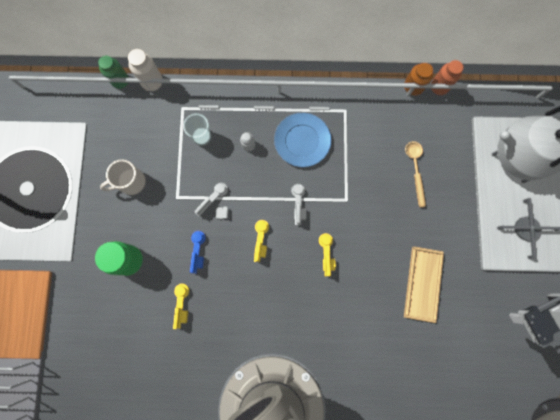

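View pics/scene1.png

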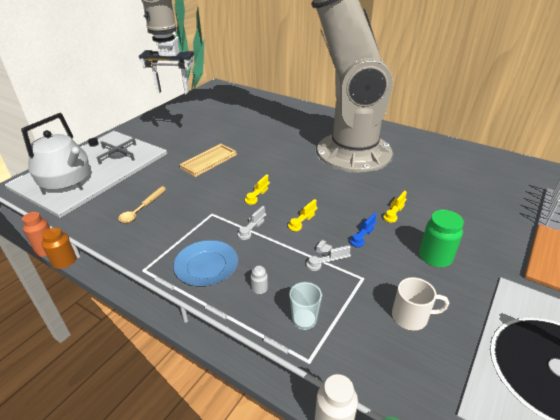

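The top view shows two steel latches on the flap. The open one has its pivot at (220,190) with its tip swung left to (200,210), and its catch is at (222,213). The home one has its pivot at (298,190) and its grip at (298,212). The blue and yellow ones standing in front are decoys. I'll approach with closed fingers.

{"method": "play_rows", "body": {"steps": [{"x": 322,"y": -240,"z": -60,"twist": 0.453,"claw": 0},{"x": 322,"y": -240,"z": -60,"twist": 0.453,"claw": 0},{"x": 322,"y": -240,"z": -60,"twist": 0.453,"claw": 0},{"x": 322,"y": -240,"z": -60,"twist": 0.453,"claw": 0},{"x": 322,"y": -240,"z": -60,"twist": 0.453,"claw": 0},{"x": 322,"y": -240,"z": -60,"twist": 0.453,"claw": 0},{"x": 322,"y": -240,"z": -60,"twist": 0.453,"claw": 0},{"x": 322,"y": -240,"z": -60,"twist": 0.453,"claw": 0},{"x": 322,"y": -240,"z": -60,"twist": 0.453,"claw": 0}]}}

```text
time: 1.62
position: [479.5, -250.9, 265.5]
tcp_rot: [3.141, 0.0, -0.001]
force: [-0.4, -0.1, -0.1]
width: 7.6
grasp_force: 0.0
```

Now tool x = world x and tool y = −world y. Next I move over the area between the latches.

{"method": "play_rows", "body": {"steps": [{"x": 0,"y": -310,"z": -60,"twist": 0,"claw": 0},{"x": 0,"y": -310,"z": -60,"twist": 0,"claw": 0},{"x": 0,"y": -310,"z": -60,"twist": 0,"claw": 0},{"x": 0,"y": -310,"z": -60,"twist": 0,"claw": 0},{"x": 0,"y": -310,"z": -60,"twist": 0,"claw": 0},{"x": 0,"y": -310,"z": -60,"twist": 0,"claw": 0},{"x": 0,"y": -310,"z": -60,"twist": 0,"claw": 0},{"x": 0,"y": -310,"z": -60,"twist": 0,"claw": 0}]}}

```text
time: 2.62
position: [480.0, 57.8, 325.1]
tcp_rot: [3.141, 0.001, -0.003]
force: [-0.5, 0.0, 0.2]
width: 0.3
grasp_force: 0.0
```

```bash
python3 - <<'E'
from h import *
o=bot.get_obs();print(o['time'],o['position'],o['tcp_rot'],o['width'])
p=bot.capture('wrist');save(p,'w1.png')
for l,z in (('latch_loose',3),('latch_home',3),('fin_loose',46),('fin_home',46)):
    for r in bot.spot_point(p,l)[:4]: print(l,np.round(r['xy']),round(r['confidence'],2),np.round(onz(p,r['xy'],z)))
E
```

```text
2.625 [479.98767714  57.78581133 325.11500929] [ 3.14133104e+00  6.23407577e-04 -3.16378218e-03] 0.2712031394833774
latch_loose [156. 281.] 0.96 [312. 266.   3.]
latch_loose [297. 163.] 0.83 [501.  40.   3.]
latch_loose [173. 184.] 0.78 [469. 226.   3.]
latch_loose [423. 184.] 0.78 [ 468. -150.    3.]
latch_home [368.  85.] 0.74 [609. -61.   3.]
fin_loose [293. 220.] 0.85 [424.  46.  46.]
fin_loose [167. 238.] 0.72 [399. 226.  46.]
fin_loose [167. 128.] 0.67 [551. 213.  46.]
fin_loose [428. 241.] 0.67 [ 393. -148.   46.]
fin_home [374. 142.] 0.89 [533. -62.  46.]
```

View pics/w1.png

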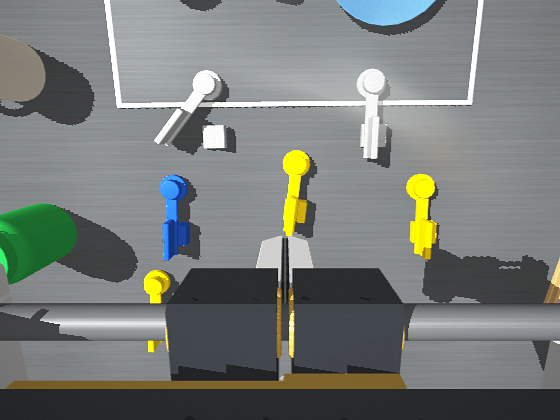

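The wrist view shows the open steel latch with its pivot at (207,83), tip at (160,140) and catch at (214,137). The home latch has its pivot at (372,82) and fin at (374,142). The near flap trim runs from (119,106) to (471,102), and a blue decoy is at (173,188).

```bash
python3 - <<'E'
from h import *
p=bot.capture('wrist')
big=cv2.resize(p['color'][60:180,130:420],None,fx=2.7,fy=2.7,interpolation=cv2.INTER_CUBIC)
cv2.imwrite('pics/w2.png',big[:,:,::-1])
a=onz(p,(119,106),3);b=onz(p,(471,102),3);print(a,b,'yaw',np.arctan2(-(b-a)[0],-(b-a)[1])*-1)
for z in (3,15,25): print(z,onz(p,(207,83),z),onz(p,(372,81),z))
print('cam',-np.array(p['camera_from_world'])[:3,:3].T@np.array(p['camera_from_world'])[:3,3])
print('catch',onz(p,(214,137),12), 'tip',onz(p,(160,140),46))
print(bot.search_frame(p,'latch_loose')[:6],bot.search_frame(p,'canister')[:1])
E
```

```text
[581.8306756 296.0904736   3.       ] [ 586.9382024 -206.7762592    3.       ] yaw 0.010156470584096315
3 [612.77193987 168.48671861   3.        ] [615.25561589 -63.90742991   3.        ]
15 [611.17705187 165.86088172  15.        ] [613.60130112 -60.9727856   15.        ]
25 [609.84797854 163.67268432  25.        ] [612.22270548 -58.52724868  25.        ]
cam [546.11536363  58.74277627 504.52670028]
catch [538.54391924 160.40178675  12.        ] tip [535.19328457 225.83057409  46.        ]
[{'rect': [158.7, 73.4, 228.8, 150.8], 'confidence': 0.87}, {'rect': [284.4, 148.3, 310.0, 237.1], 'confidence': 0.83}, {'rect': [159.9, 174.0, 192.6, 258.0], 'confidence': 0.82}, {'rect': [410.7, 175.8, 437.7, 257.2], 'confidence': 0.82}, {'rect': [145.5, 269.3, 170.5, 352.3], 'confidence': 0.72}] [{'rect': [0.3, 206.2, 78.3, 280.7], 'confidence': 0.62}]
```

View pics/w2.png

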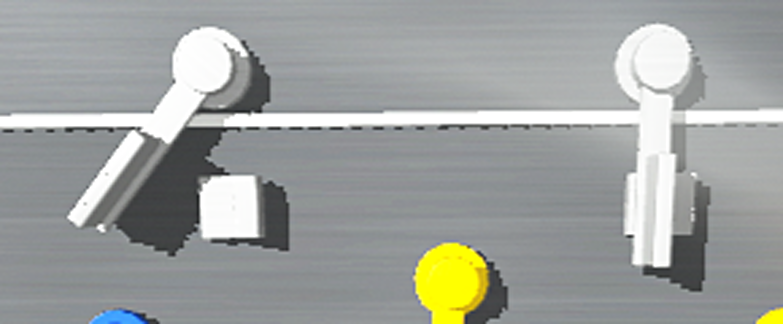

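Fin length comes out at 55 mm (56 given), with θ≈0.69, loose pivot ≈(610,164.5) and home fin ≈(536,−61). I'll descend beside the fin on its opening side.

{"method": "play_rows", "body": {"steps": [{"x": 95,"y": -188,"z": 205,"twist": 0,"claw": 0},{"x": 95,"y": -188,"z": 205,"twist": 0,"claw": 0},{"x": 95,"y": -188,"z": 205,"twist": 0,"claw": 0},{"x": 95,"y": -188,"z": 205,"twist": 0,"claw": 0},{"x": 95,"y": -188,"z": 205,"twist": 0,"claw": 0},{"x": 95,"y": -188,"z": 250,"twist": 0,"claw": 0},{"x": 95,"y": -188,"z": 275,"twist": 0,"claw": 0},{"x": 95,"y": -188,"z": 295,"twist": 0,"claw": 0},{"x": 95,"y": -188,"z": 295,"twist": 0,"claw": 0}]}}

```text
time: 4.15
position: [574.4, 247.3, 29.4]
tcp_rot: [3.141, 0.002, -0.0]
force: [0.2, -0.3, -0.1]
width: 0.5
grasp_force: 0.0
```

```bash
python3 - <<'E'
from h import *
P=np.array([610,164.5]);c=bot.get_obs()['position'];print(c)
for t in (.6,.5,.4,.3,.2,.1,.05,0):
    D=4.5+8*np.sin(t)+12.5*np.cos(t);q=P+76*np.array([-np.cos(t),np.sin(t)])+D*np.array([np.sin(t),np.cos(t)])
    print(t,q.round(1),(q[0]-c[0]).round(1),-(q[1]-c[1]).round(1))
p=bot.capture('wrist');save(p,'w3.png')
E
```

```text
[574.377161   247.3400904   29.43567581]
0.6 [558.2 223.4] -16.2 24.0
0.5 [552.6 217.9] -21.8 29.5
0.4 [547.4 211.7] -26.9 35.6
0.3 [543.  204.9] -31.4 42.4
0.2 [539.2 197.6] -35.2 49.8
0.1 [536.2 189.7] -38.2 57.6
0.05 [535.  185.7] -39.4 61.7
0 [534.  181.5] -40.4 65.8
```

View pics/w3.png

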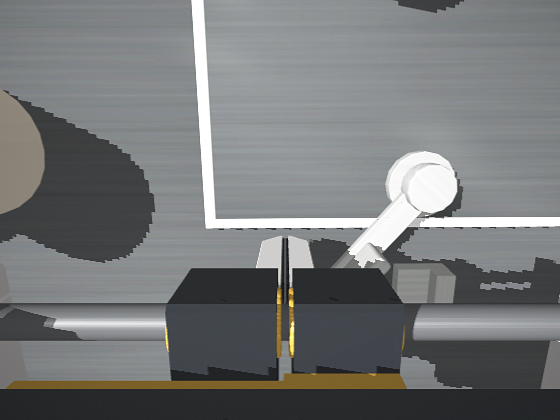

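The fingertips (285,240) stand left of the fin (365,258) and clear of it. Next I push along the arc.

{"method": "play_rows", "body": {"steps": [{"x": -16,"y": 20,"z": 0,"twist": 0,"claw": 0},{"x": -19,"y": 27,"z": 0,"twist": 0,"claw": 0},{"x": -24,"y": 32.5,"z": 0,"twist": 0,"claw": 0},{"x": -29,"y": 39,"z": 0,"twist": 0,"claw": 0},{"x": -33,"y": 46,"z": 0,"twist": 0,"claw": 0},{"x": -36,"y": 52,"z": 0,"twist": 0,"claw": 0},{"x": -38,"y": 56,"z": 0,"twist": 0,"claw": 0},{"x": -38,"y": 56,"z": 0,"twist": 0,"claw": 0}]}}

```text
time: 5.2
position: [536.7, 191.2, 30.4]
tcp_rot: [3.141, 0.001, -0.001]
force: [-0.2, 0.1, -0.8]
width: 0.5
grasp_force: 0.0
```

```bash
python3 - <<'E'
from h import *
p=bot.capture('wrist');save(p,'w4.png');print(bot.get_obs()['force'],bot.get_obs()['position'])
E
```

```text
[0.24851396 0.50991834 0.62994712] [536.73601212 191.4107039   30.4078994 ]
```

View pics/w4.png

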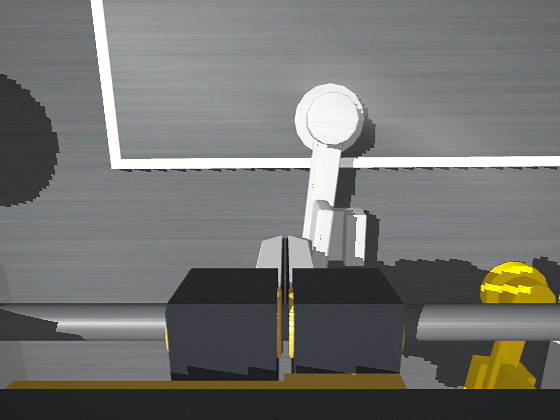

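The lever (305–330, 150–260) now leans only slightly and its bar is nearing the catch. I'll keep pushing gently and watch the force.

{"method": "play_rows", "body": {"steps": [{"x": -1,"y": 3,"z": 0,"twist": 0,"claw": 0},{"x": -2,"y": 6,"z": 0,"twist": 0,"claw": 0},{"x": -2,"y": 8,"z": 0,"twist": 0,"claw": 0},{"x": -2,"y": 9,"z": 0,"twist": 0,"claw": 0}]}}

```text
time: 5.75
position: [534.8, 182.6, 30.5]
tcp_rot: [3.142, 0.0, -0.0]
force: [-1.0, 2.4, -0.1]
width: 0.2
grasp_force: 0.9
```

{"method": "play_rows", "body": {"steps": [{"x": 0,"y": 1.5,"z": 0,"twist": 0,"claw": 0},{"x": 0,"y": 3,"z": 0,"twist": 0,"claw": 0},{"x": 0,"y": 4,"z": 0,"twist": 0,"claw": 0},{"x": 0,"y": 4,"z": 0,"twist": 0,"claw": 0}]}}

```text
time: 6.25
position: [534.8, 181.9, 30.7]
tcp_rot: [-3.138, -0.001, 0.002]
force: [-0.8, 15.8, -3.9]
width: 0.5
grasp_force: 7.8
```

The force rose to 16 N with no more travel, at the y predicted for home. I'll back off, rise and check.

{"method": "play_rows", "body": {"steps": [{"x": 0,"y": -15,"z": 0,"twist": 0,"claw": 0},{"x": 0,"y": -35,"z": 0,"twist": 0,"claw": 0},{"x": 0,"y": -35,"z": -50,"twist": 0,"claw": 0},{"x": 0,"y": -35,"z": -110,"twist": 0,"claw": 0},{"x": -40,"y": 0,"z": -150,"twist": 0,"claw": 0},{"x": -65,"y": 15,"z": -150,"twist": 0,"claw": 0},{"x": -65,"y": 15,"z": -150,"twist": 0,"claw": 0},{"x": -65,"y": 15,"z": -150,"twist": 0,"claw": 0}]}}

```text
time: 7.25
position: [470.4, 164.6, 180.7]
tcp_rot: [-3.141, -0.0, 0.0]
force: [0.0, 0.5, -0.2]
width: 0.2
grasp_force: 0.0
```

```bash
python3 - <<'E'
from h import *
p=bot.capture('wrist');save(p,'w5.png');print(bot.get_obs()['force'],bot.get_obs()['position'])
for l,z in (('fin_loose',46),('fin_home',46),('latch_loose',3)):
    for r in bot.spot_point(p,l)[:4]: print(l,np.round(r['xy']),round(r['confidence'],2),np.round(onz(p,r['xy'],z)))
E
```

```text
[0.3405623  0.47642329 0.02182091] [470.48559768 164.63016356 180.41100194]
fin_loose [220. 279.] 0.87 [392. 230.  46.]
fin_loose [401. 242.] 0.56 [432.  50.  46.]
fin_loose [10. 32.] 0.32 [619. 400.  46.]
fin_home [533. 131.] 0.8 [537. -62.  46.]
latch_loose [400. 168.] 0.94 [499.  43.   3.]
latch_loose [283.  58.] 0.74 [607. 166.   3.]
latch_loose [226. 200.] 0.73 [464. 228.   3.]
```

View pics/w5.png

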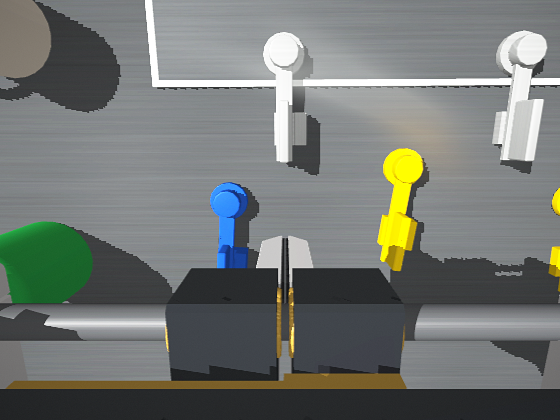

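Both levers are now parallel to the flap's axis: the loose fin runs from (283,100) to (284,161), and the home fin is at (533,131). I'll point about 35 mm above the closed latch's fin, at (536.5,163).

{"method": "play_rows", "body": {"steps": [{"x": 30,"y": 1.5,"z": 30,"twist": 0,"claw": 0},{"x": 66,"y": 1.5,"z": 60,"twist": 0,"claw": 0},{"x": 66,"y": 1.5,"z": 85,"twist": 0,"claw": 0},{"x": 66,"y": 1.5,"z": 99,"twist": 0,"claw": 0},{"x": 66,"y": 1.5,"z": 99,"twist": 0,"claw": 0},{"x": 66,"y": 1.5,"z": 99,"twist": 0,"claw": 0},{"x": 66,"y": 1.5,"z": 99,"twist": 0,"claw": 0},{"x": 66,"y": 1.5,"z": 99,"twist": 0,"claw": 0},{"x": 66,"y": 1.5,"z": 99,"twist": 0,"claw": 0},{"x": 66,"y": 1.5,"z": 99,"twist": 0,"claw": 0}]}}

```text
time: 8.7
position: [536.0, 162.2, 81.6]
tcp_rot: [-3.142, -0.0, -0.0]
force: [1.1, 0.4, 0.8]
width: 0.4
grasp_force: 0.0
```

{"method": "play_rows", "body": {"steps": [{"x": 0,"y": 0,"z": 0,"twist": 0,"claw": 0},{"x": 0,"y": 0,"z": 0,"twist": 0,"claw": 0},{"x": 0,"y": 0,"z": 0,"twist": 0,"claw": 0},{"x": 0,"y": 0,"z": 0,"twist": 0,"claw": 0},{"x": 0,"y": 0,"z": 0,"twist": 0,"claw": 0},{"x": 0,"y": 0,"z": 0,"twist": 0,"claw": 0},{"x": 0,"y": 0,"z": 0,"twist": 0,"claw": 0},{"x": 0,"y": 0,"z": 0,"twist": 0,"claw": 0},{"x": 0,"y": 0,"z": 0,"twist": 0,"claw": 0},{"x": 0,"y": 0,"z": 0,"twist": 0,"claw": 0}]}}

```text
time: 9.95
position: [535.9, 162.2, 81.5]
tcp_rot: [-3.142, 0.0, -0.0]
force: [-0.0, 0.4, 0.3]
width: 0.2
grasp_force: 0.0
```

{"method": "play_rows", "body": {"steps": [{"x": 0,"y": 0,"z": 0,"twist": 0,"claw": 0},{"x": 0,"y": 0,"z": 0,"twist": 0,"claw": 0},{"x": 0,"y": 0,"z": 0,"twist": 0,"claw": 0},{"x": 0,"y": 0,"z": 0,"twist": 0,"claw": 0},{"x": 0,"y": 0,"z": 0,"twist": 0,"claw": 0},{"x": 0,"y": 0,"z": 0,"twist": 0,"claw": 0},{"x": 0,"y": 0,"z": 0,"twist": 0,"claw": 0},{"x": 0,"y": 0,"z": 0,"twist": 0,"claw": 0}]}}

```text
time: 10.95
position: [536.0, 162.2, 81.5]
tcp_rot: [-3.142, -0.0, -0.0]
force: [0.6, 0.5, -0.4]
width: 0.6
grasp_force: 0.0
```

```bash
python3 - <<'E'
from h import *
o=bot.get_obs();print(o['time'],o['position'],o['force'])
for n in('top','scene'):
    p=bot.capture(n);save(p,n+'2.png')
    for l in ('fin_home','fin_loose'):
        for r in bot.spot_point(p,l)[:4]: print(n,l,np.round(r['xy']),round(r['confidence'],2),np.round(onz(p,r['xy'],46)))
p=cv2.imread('pics/scene2.png')[160:310,200:400];q=cv2.imread('pics/top2.png')[160:310,150:350]
cv2.imwrite('pics/c2.png',cv2.resize(np.hstack([p,q]),None,fx=2,fy=2))
E
```

```text
10.95 [535.97888833 162.20772862  81.5239156 ] [ 0.62063419  0.46192846 -0.36579536]
top fin_home [296. 212.] 0.53 [541. -58.  46.]
top fin_loose [176. 320.] 0.72 [236. 264.  46.]
top fin_loose [194. 261.] 0.55 [394. 225.  46.]
top fin_loose [326. 265.] 0.49 [ 393. -142.   46.]
scene fin_home [257. 211.] 0.68 [543. -62.  46.]
scene fin_loose [329. 237.] 0.78 [533. 170.  46.]
scene fin_loose [261. 178.] 0.66 [ 396. -149.   46.]
scene fin_loose [403. 198.] 0.63 [253. 278.  46.]
scene fin_loose [308. 204.] 0.57 [434.  47.  46.]
```

View pics/c2.png

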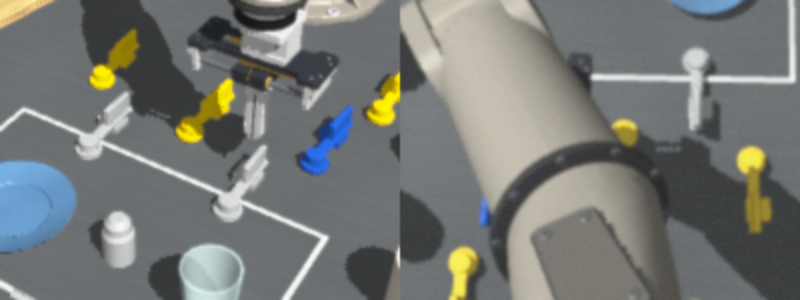

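The fingertips hang just above the closed latch's fin, and the lever lies home, parallel to the other one. The hold lasted about 2.7 s. Next I rise, cross over and point at the home latch's grip at (536,−61.5).

{"method": "play_rows", "body": {"steps": [{"x": 0,"y": 0,"z": -50,"twist": 0,"claw": 0},{"x": 0,"y": 40,"z": -80,"twist": 0,"claw": 0},{"x": 0,"y": 100,"z": -80,"twist": 0,"claw": 0},{"x": 0,"y": 155,"z": -80,"twist": 0,"claw": 0},{"x": 0,"y": 200,"z": -80,"twist": 0,"claw": 0},{"x": 0,"y": 224,"z": -80,"twist": 0,"claw": 0},{"x": 0,"y": 224,"z": -60,"twist": 0,"claw": 0},{"x": 0,"y": 224,"z": -25,"twist": 0,"claw": 0},{"x": 0,"y": 224,"z": 0,"twist": 0,"claw": 0},{"x": 0,"y": 224,"z": 0,"twist": 0,"claw": 0}]}}

```text
time: 12.5
position: [534.7, -61.7, 80.1]
tcp_rot: [-3.141, 0.003, -0.0]
force: [-0.1, -0.4, -0.8]
width: 0.9
grasp_force: 0.0
```

{"method": "play_rows", "body": {"steps": [{"x": 0,"y": 0,"z": 0,"twist": 0,"claw": 0},{"x": 0,"y": 0,"z": 0,"twist": 0,"claw": 0},{"x": 0,"y": 0,"z": 0,"twist": 0,"claw": 0},{"x": 0,"y": 0,"z": 0,"twist": 0,"claw": 0},{"x": 0,"y": 0,"z": 0,"twist": 0,"claw": 0},{"x": 0,"y": 0,"z": 0,"twist": 0,"claw": 0},{"x": 0,"y": 0,"z": 0,"twist": 0,"claw": 0},{"x": 0,"y": 0,"z": 0,"twist": 0,"claw": 0},{"x": 0,"y": 0,"z": 0,"twist": 0,"claw": 0},{"x": 0,"y": 0,"z": 0,"twist": 0,"claw": 0}]}}

```text
time: 13.75
position: [535.9, -61.8, 81.5]
tcp_rot: [-3.142, -0.0, -0.0]
force: [-0.5, -0.4, 0.4]
width: 0.6
grasp_force: 0.0
```

{"method": "play_rows", "body": {"steps": [{"x": 0,"y": 0,"z": 0,"twist": 0,"claw": 0},{"x": 0,"y": 0,"z": 0,"twist": 0,"claw": 0},{"x": 0,"y": 0,"z": 0,"twist": 0,"claw": 0},{"x": 0,"y": 0,"z": 0,"twist": 0,"claw": 0},{"x": 0,"y": 0,"z": 0,"twist": 0,"claw": 0},{"x": 0,"y": 0,"z": 0,"twist": 0,"claw": 0},{"x": 0,"y": 0,"z": 0,"twist": 0,"claw": 0},{"x": 0,"y": 0,"z": 0,"twist": 0,"claw": 0},{"x": 0,"y": 0,"z": 0,"twist": 0,"claw": 0},{"x": 0,"y": 0,"z": 0,"twist": 0,"claw": 0}]}}

```text
time: 15.0
position: [535.9, -61.8, 81.5]
tcp_rot: [-3.142, -0.0, -0.0]
force: [0.5, -0.2, -0.7]
width: 0.2
grasp_force: 0.0
```

```bash
python3 - <<'E'
from h import *
o=bot.get_obs();print(o['time'],o['position'],o['force'])
p=bot.capture('scene');save(p,'s3.png');w=bot.capture('wrist')
for l in ('fin_home','fin_loose'):
    for r in bot.spot_point(p,l)[:3]: print(l,np.round(r['xy']),round(r['confidence'],2),np.round(onz(p,r['xy'],46)))
a=cv2.resize(p['color'][150:270,200:360],(400,300));b=cv2.resize(w['color'],(400,300))
cv2.imwrite('pics/c3.png',np.hstack([a,b])[:,:,::-1])
E
```

```text
15.0 [535.90286254 -61.78235836  81.50303332] [ 0.50898759 -0.18442612 -0.71686971]
fin_home [257. 209.] 0.83 [536. -68.  46.]
fin_loose [327. 238.] 0.84 [541. 167.  46.]
fin_loose [371. 220.] 0.82 [404. 236.  46.]
fin_loose [400. 198.] 0.62 [259. 269.  46.]
```

View pics/c3.png

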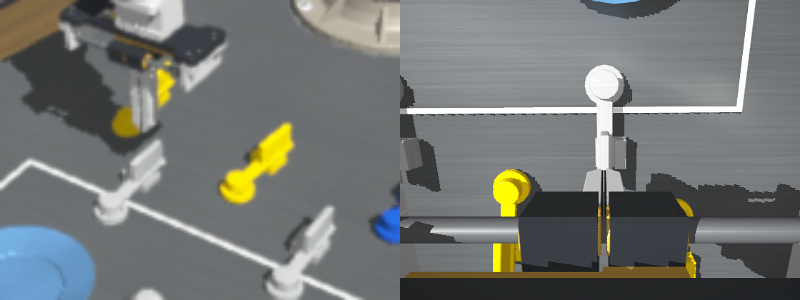

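The fingertips are directly above and in line with the home fin, and both levers are home. I'll hold a moment longer and then hand in.

{"method": "play_rows", "body": {"steps": [{"x": 0,"y": 0,"z": 0,"twist": 0,"claw": 0},{"x": 0,"y": 0,"z": 0,"twist": 0,"claw": 0},{"x": 0,"y": 0,"z": 0,"twist": 0,"claw": 0},{"x": 0,"y": 0,"z": 0,"twist": 0,"claw": 0}]}}

```text
time: 15.7
position: [535.9, -61.8, 81.5]
tcp_rot: [-3.142, 0.0, -0.0]
force: [0.5, 0.2, 0.6]
width: 0.3
grasp_force: 0.0
```

```bash
python3 -c "
from rig import bot
print(bot.close_job())"
```

```text
the job is handed in; nothing more can be done
None
```

I pushed the open lever home with closed fingertips until it met its stop, then pointed at each grip in turn for over two seconds from about 35 mm above. The job is handed in at about 16 s with the arm still pointing at the home latch; I got no verdict back.

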